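Hold a filter paddle in the beam of a bench photometer

TASK

Slide the shutter on top of the photometer fully open by its tab, then take the filter paddle with the flat block grip out of the rack and lower its blade through the narrow slot until the square pane is level with the beam (40 mm of blade below the top plate, 20 mm still above it). Finish still gripping the paddle, holding it upright and still in the beam: do not let go and do not let it sink until its grip rests on the plate. Leave the round-knobbed paddle in the rack and the dish, the small bottle and the marker pen where they are.

Things in the scene. Friction and masses are not known exactly. Their poses are not given: they have to be found in the camera images.
- reader: bench photometer, a fixed white box 110 x 180 x 100 mm (its x, y, z); origin at the centre of its underside, x to its rear, z up. The front has a dark display and a round lens barrel. Two rails, 5 mm high, run along y on its metal top, 14.5 to 18.5 mm from the midline. A fixed analyser, 0.4 m high, stands to its right (world y < -0.3, x > 0.48 m): keep the arm clear of it.
- slot_mouth (a point): centre of the slot in the photometer's metal top plate, at the plate's upper face (100 mm above the worktop); axes as reader. The slot is 8 mm along x by 52 mm along y, with a 3 mm bevelled lead-in, straight through the 12 mm thick plate; below it is a wider hollow (14 x 62 mm, its floor 80 mm below the mouth). The closed shutter covers it.
- beam (a point): the point on the beam, 40 mm straight below slot_mouth; axes as reader.
- shutter (a joint): shutter travel in m: 0 covers the slot, 0.070 is the fully open end stop; it slides along the photometer's -y (towards the robot's right), takes about 1.5 N and stays where it is left.
- shutter_tab (a point): centre of the shutter's tab, moving with it: an upright black tab 24 mm (x) by 10 mm (y, the sliding direction) by 26 mm high, in the middle of a steel plate 28 x 64 x 4 mm that lies on the top plate; the plate's upper face is 12 mm below this point, the tab's top 13 mm above. Axes as reader.
- rack: fixed grey block 70 x 170 x 45 mm (its x, y, z), origin at the centre of its underside, z up; two slots 9 x 53 mm and 35 mm deep, centred 45 mm either side of the origin along its y, hold the two paddles upright, blades along the rack's y; which paddle is in which slot varies.
- block_grip (a point): centre of the flat black block grip of the wanted paddle. The grip is 14 mm thick (paddle's x) by 30 mm wide (y) by 46 mm high (z). Below it is a metal blade 6 mm (x) by 50 mm (y) by 60 mm high whose lower edge is 83 mm below this point; the blade begins 23 mm below this point. The paddle weighs 50 to 100 g, is symmetric front to back and can go in either way round. It stands with its lower edge 10 mm above the worktop in the rack.
- pane (a point): centre of the 24 mm square glass pane in the wanted paddle's blade, on the middle plane, 20 mm above its lower edge and 63 mm below block_grip; axes x through the blade's thickness, y along its width, z up.
- knob_grip (a point): centre of the 38 mm wide, 16 mm thick round knob of the other paddle (same blade), 98 mm above its lower edge; it stays in the rack.
- petri: clear round dish, 62 mm wide, 16 mm high, origin under its centre; a bystander.
- stain: small brown bottle, 38 mm wide, 70 mm high, origin under its centre; a bystander.
- pen: marker pen with a black cap, 138 mm long and 18 mm thick, lying; origin under its centre, length along its y; a bystander.
- block_paddle: the wanted paddle itself; origin at the middle of the blade's lower edge, axes as pane.
Not all that is in view belongs to the job. There is more than one size of the reader; the job needs the larger.

How it is judged:
On the way, in this order (a step that is already met when the one before it is completed fails the run):
1. the shutter is fully open (0.063 m or more) while the block-gripped paddle still stands in the rack (value of joint shutter above 0.063 m and distance of block_grip from where it was at the start of the episode below 0.03 m), for 0.2 s.
2. the block-gripped paddle is lifted clear of the rack, held by the fingers (distance of block_grip from where it was at the start of the episode above 0.04 m and height (world z) of block_grip above 0.135 m and contact force between the fingers and block_paddle above 0.5 N), for 0.1 s.
At the end, for the whole second after the job is handed in: The fingers still grip the block paddle; it is still, its blade through the slot, pane centre within 10 mm in height and 5 mm sideways of the beam point, upright within 0.12 rad, turned to the slot within 0.2 rad. The shutter is open 0.060 m or more; the knobbed paddle has moved under 30 mm (x of pane in the frame of beam between -0.005 and 0.005 m and y of pane in the frame of beam between -0.005 and 0.005 m and z of pane in the frame of beam between -0.01 and 0.01 m and angle between the z axis of pane and the z axis of beam, either way round below 0.12 rad and angle between the x axis of pane and the x axis of beam, either way round below 0.2 rad and contact force between the fingers and block_paddle above 1 N and linear speed of block_paddle below 0.02 m/s and value of joint shutter above 0.06 m and distance of knob_grip from where it was at the start of the episode below 0.03 m); the arm keeps its last pose, push and grip.
It fails at once if the knobbed paddle was moved more than 30 mm (distance of knob_grip from where it was at the start of the episode above 0.03 m).
It fails at once if the dish was moved more than 30 mm (distance of petri from where it was at the start of the episode above 0.03 m).
It fails at once if the bottle was moved more than 30 mm (distance of stain from where it was at the start of the episode above 0.03 m).
It fails at once if the pen was moved more than 30 mm (distance of pen from where it was at the start of the episode above 0.03 m).
It also fails if it takes over 61 s, if anything falls off the work surface, if the arm or the gripper's body presses on something with over 40 N, if the wrist force passes 120 N, or if a joint passes its speed limit or range.

ROBOT

A 6-joint arm with a two-finger parallel gripper is mounted at the origin on a cart in front of the work surface, level with it; the furniture and walls round the work are solid. World frame = base frame: x ahead of the robot, y to its left, z up, the work surface at z = 0. Lengths are in m, angles in rad, forces in N, time in s.
With the tool pointing down it reaches from about 0.35 to 0.775 m from the base axis. Payload 7.3 kg.
Tool frame: the origin (TCP) lies at the centre of the arm's flange, where the gripper is bolted on; the fingertips stand 178 mm ahead of it and the grasp point (between the pads) lies 159 mm ahead of it; x points along the fingers, y is the direction in which the jaws open and shut, and the axes are right-handed (so a half turn about x gives the same grasp; the last joint's range is limited). The gripper opens to 92 mm and grips with 3 to 60 N. Pads are 19 mm wide; open, the fingers measure 130 mm over their backs; the gripper's body (75 mm by 190 mm) begins 47 mm behind the grasp point.
Start: joints at [-1.474, 0.342, 1.524, -0, 1.275, -0.146], TCP at [0.126, -0.51, 0.405] pointing down, gripper open.
Joint ranges: [-2.53, 2.53], [-0.77, 2.02], [0.04, 2.7], [-1, 4.14], [0.28, 2.66], [-3.11, 3.11]. Speed limits (rad/s): [2.57, 2.57, 3.14, 3.14, 3.14, 3.14].

INTERFACE

Orientations are given as [roll, pitch, yaw] about the fixed x, y, z axes, in that order (R = Rz(yaw) Ry(pitch) Rx(roll)).
In Python, from cell import readout, cams, workorder gives the robot as it stands.
- The arm moves only by the shell command python3 -m inch 'ROWS' [FORCE]. ROWS is text: rows parted by semicolons, each of 5 numbers parted by spaces: the shift along the world's x, y, z in mm, then the turn about the world's z in rad, then the opening, from 0 (shut) to 1 (fully open). A call has 1 to 8 rows; each row shifts and turns the commanded pose from where the row before left it; what a row does not reach is not made up. A row lasts 1/12 s, in which the tool goes at most 41.7 mm and 7.16 degrees, less where a joint would pass 70% of its speed; a pose out of reach is approached as far as the arm can. A call is refused whole if a number of a shift passes 41.7 or a number of a turn 0.125, either way. A call with a gripper value outside its range is refused whole. The fingers move at their own pace and stop on an object; FORCE is the grip in N (left out, the last holds). Time passes only in rows, so rows that do not move let the fingers close. It gives the time, the measured TCP pose, the force and the opening at its end, in the units of the state.
- readout.observe(): the state, without advancing time (a new reading comes with each control period).
- cams.read_camera(name): name is "scene" or "side" or "wrist"; returns a dict with "color" (420x560x3 uint8, red, green, blue), "fx", "fy", "cx", "cy" (pixels), "world_to_cam" (4x4, takes a point from world to camera coordinates); the wrist camera has in their place "T_tool_cam" (4x4, takes a point from camera to tool coordinates, whose origin is the TCP and whose axes are the tool frame's). Camera axes: x right, y down, z forward; pixel columns grow to the right and rows downward; lengths in m; the calibration is good to about 2 mm. A picture is of the moment at which its call begins: read the wrist's pose just before it. There is no depth.
- workorder.hand_in(): hands the job in, once; it reports no verdict.
The state is a dict: "time": time; "qpos": joint angles; "qvel": joint speeds; "joint_efforts": joint torques, N m; "tool_pos": TCP position; "tool_rot": TCP orientation; "contact_force": force on the tool from outside, world axes, zero at the start; "torque": the same for the moment, N m; "opening": finger opening in m.
Only numpy, scipy, OpenCV 4.12 (cv2) and the standard library are available. Lean on these libraries where they do the work, as an engineer would, in place of code of your own. Each camera call takes 0.05 s, during which the arm holds its last target.

## Working session

There is one attempt and no reset: what is moved stays moved. The work goes in short steps, Python scripts to look and compute and a shell command to move; the robot and the scene stay as the last step left them, time stands still between calls to the robot, and variables do not carry over. Pictures are saved under pics/ and viewed, and the job is handed in when it is done.

```bash
mkdir -p pics; ls; python3 - <<'E'
from cell import readout,cams
import cv2
print(readout.observe())
for n in("scene","side","wrist"):
    c=cams.read_camera(n); cv2.imwrite(f"pics/{n}0.png",c["color"][:,:,::-1])
    print(n,{k:v for k,v in c.items() if k!="color"})
E
```

```text
pics
{'time': 0.0, 'qpos': array([-1.47399322e+00,  3.42681966e-01,  1.52499699e+00,  2.31515312e-05,
        1.27539896e+00, -1.45984959e-01]), 'qvel': array([-5.87063090e-05, -1.18536572e-03, -6.05571146e-04, -1.09918547e-03,
       -9.21955730e-04, -1.99373211e-03]), 'joint_efforts': array([ 2.16293702e-03, -4.31240094e+01, -2.44220173e+01,  7.19896797e-02,
        5.60198107e-02, -1.26323630e-04]), 'tool_pos': array([ 0.12623416, -0.5094573 ,  0.40407291]), 'tool_rot': array([-1.73168582,  1.5693109 ,  1.65268814]), 'contact_force': array([-0.03700242,  0.1097494 , -0.63193748]), 'torque': array([ 0.0208987 , -0.00084191, -0.01912292]), 'opening': 0.09162557542665638}
scene {'fx': 507.6488579890125, 'fy': 507.6488579890125, 'cx': 280.77783630485186, 'cy': 212.46209457896433, 'world_to_cam': array([[ 0.48299222, -0.87561744, -0.00355315, -0.19167615],
       [-0.64216696, -0.35145607, -0.68124902,  0.43255174],
       [ 0.59526475,  0.33131969, -0.73204313,  1.39529755],
       [ 0.        ,  0.        ,  0.        ,  1.        ]])}
side {'fx': 419.18553060507435, 'fy': 419.18553060507435, 'cx': 286.8856134777757, 'cy': 209.93552053832974, 'world_to_cam': array([[-0.93056517, -0.36536662, -0.02357342,  0.51455187],
       [-0.15422272,  0.44956215, -0.87983477,  0.14676392],
       [ 0.33205997, -0.81510803, -0.47469471,  1.18315499],
       [ 0.        ,  0.        ,  0.        ,  1.        ]])}
wrist {'fx': 305.9531977609751, 'fy': 305.9531977609751, 'cx': 280.72012041092546, 'cy': 213.46717435180298, 'T_tool_cam': array([[-1.54274118e-04, -2.91427725e-01,  9.56592838e-01,
         1.97052917e-02],
       [ 9.99999683e-01, -7.92607472e-04, -8.01947498e-05,
         5.34550029e-04],
       [ 7.81573604e-04,  9.56592522e-01,  2.91427754e-01,
        -7.91798647e-02],
       [ 0.00000000e+00,  0.00000000e+00,  0.00000000e+00,
         1.00000000e+00]])}
```

View pics/scene0.png

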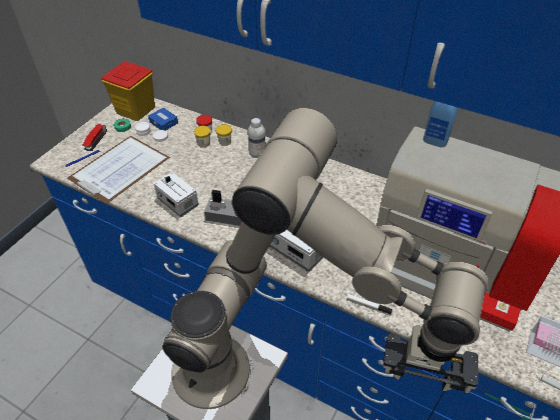

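View pics/side0.png

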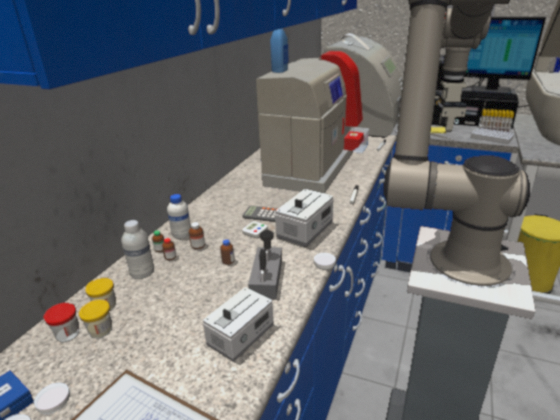

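View pics/wrist0.png

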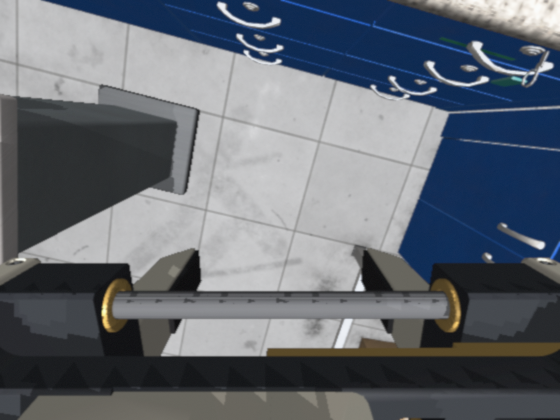

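Two photometers, near (240,320) and far (305,215) in the side view, with the rack between them at (266,270). I'll crop and measure.

```bash
cat > h.py <<'E'
import numpy as np, cv2
from cell import readout,cams
from scipy.spatial.transform import Rotation as R
def get(n):
    s=readout.observe(); c=cams.read_camera(n)
    if n=="wrist":
        T=np.eye(4); T[:3,:3]=R.from_euler("xyz",s["tool_rot"]).as_matrix(); T[:3,3]=s["tool_pos"]
        c["world_to_cam"]=np.linalg.inv(T@c["T_tool_cam"])
    return c
def ray(c,uv):
    M=np.linalg.inv(c["world_to_cam"])
    d=M[:3,:3]@np.array([(uv[0]-c["cx"])/c["fx"],(uv[1]-c["cy"])/c["fy"],1])
    return M[:3,3],d/np.linalg.norm(d)
def onz(c,uv,z):
    o,d=ray(c,uv); return o+d*(z-o[2])/d[2]
def proj(c,p):
    q=c["world_to_cam"]@np.r_[p,1]; return np.array([c["fx"]*q[0]/q[2]+c["cx"],c["fy"]*q[1]/q[2]+c["cy"]])
def crop(c,x0,y0,x1,y1,f,name):
    im=cv2.resize(c["color"][y0:y1,x0:x1,::-1],None,fx=f,fy=f,interpolation=cv2.INTER_CUBIC); cv2.imwrite("pics/"+name,im)
E
python3 - <<'E'
from h import *
c=get("side"); crop(c,180,170,360,370,3,"side_c.png")
c=get("scene"); crop(c,140,160,340,280,4,"scene_c.png")
E
```

```text
(no output)
```

View pics/side_c.png

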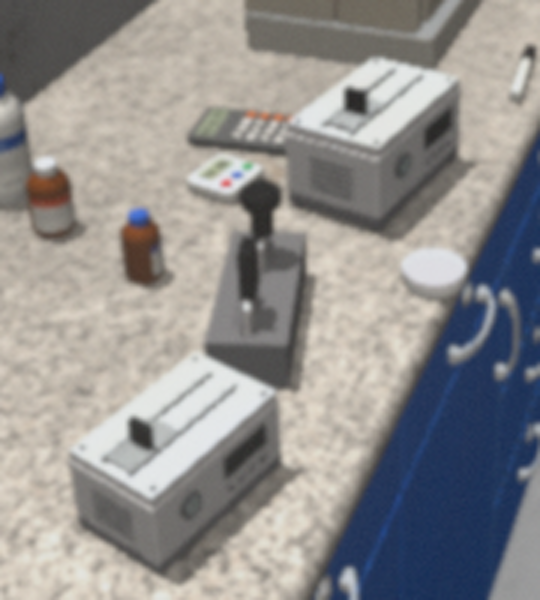

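View pics/scene_c.png

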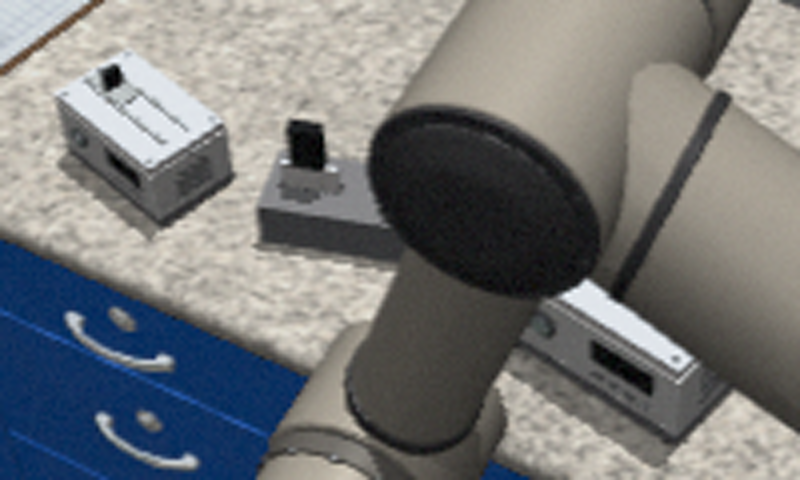

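```bash
python3 - <<'E'
from h import *
np.set_printoptions(precision=4,suppress=True)
c=get("side")
f=lambda u,v:(180+u/3,170+v/3)
for nm,L in (("far",[(289,136),(377,58),(462,80),(370,160)]),("near",[(72,460),(200,352),(280,395),(150,497)])):
    for z in (.1,.08):
        P=np.array([onz(c,f(*p),z) for p in L])
        print(nm,z,P[:,:2].tolist(),np.linalg.norm(P-np.roll(P,-1,0),axis=1), P.mean(0))
print("rack top", [onz(c,f(*p),.045)[:2] for p in [(207,343),(232,233),(306,236),(288,358)]])
print("tab top far",onz(c,f(357,92),.125),"blade",onz(c,f(248,303),.06),onz(c,f(262,240),.06))
for n,p,z in(("petri",(434,268),.016),("stain",(145,280),0),("pen",(523,73),.009)):print(n,onz(c,f(*p),z))
E
```

```text
far 0.1 [[0.5476190425608882, 0.09268508106443485], [0.5239029866156358, -0.10341777530817975], [0.42022627833321224, -0.08103125479528339], [0.45640211638900924, 0.11090761491988943]] [0.1975 0.1061 0.1953 0.093 ] [0.487  0.0048 0.1   ]
far 0.08 [[0.562183401594256, 0.05971966092268932], [0.5376806066897166, -0.14288856706365172], [0.43056460370480515, -0.11975941261992684], [0.46794051234776274, 0.07854669568479156]] [0.2041 0.1096 0.2018 0.0961] [ 0.4996 -0.0311  0.08  ]
near 0.1 [[0.5124769482714961, 0.5574315782697051], [0.4816529716468412, 0.42449473903064383], [0.4056511231107465, 0.44874335531303156], [0.44641736295504586, 0.5693693495969544]] [0.1365 0.0798 0.1273 0.0671] [0.4615 0.5    0.1   ]
near 0.08 [[0.5258755293714578, 0.5398833158706972], [0.49402902086600664, 0.40253652791186245], [0.4155059430260511, 0.42758954991762144], [0.4576245320629474, 0.5522171020248589]] [0.141  0.0824 0.1316 0.0694] [0.4733 0.4806 0.08  ]
rack top [array([0.5154, 0.3515]), array([0.5658, 0.1942]), array([0.4977, 0.1757]), array([0.4444, 0.3467])]
tab top far [0.4997 0.0273 0.125 ] blade [0.4969 0.3078 0.06  ] [0.5244 0.216  0.06  ]
petri [0.3808 0.1456 0.016 ]
stain [0.6415 0.235  0.    ]
pen [ 0.4014 -0.3     0.009 ]
```

Far photometer measures about 110x190 mm at z=0.1 and the near one about 70% of that, so the far one is the reader. The paddle candidates are the flat block (side px ~(263,262), scene (216,196)) and the round knob (side (267,235)). The scene crop shows the flat block in the rack's +y slot, so that is the one wanted. Next I move to view the reader from the wrist.

```bash
python3 - <<'E'
from h import *
print(R.from_euler("xyz",readout.observe()["tool_rot"]).as_matrix().round(3))
E
python3 -m inch '25 40 0 0 1;25 40 0 0 1;25 40 0 0 1;25 40 0 0 1;25 40 0 0 1;25 40 0 0 1;25 40 0 0 1;25 40 0 0 1'
```

```text
[[-0.     0.24  -0.971]
 [ 0.    -0.971 -0.24 ]
 [-1.    -0.    -0.   ]]
time: 0.97
tool_pos: [0.3033, -0.225, 0.4049]
tool_rot: [2.063, 1.57, -0.837]
contact_force: [1.2, -0.8, -0.4]
opening: 0.0923
```

```bash
python3 -m inch '15 20 0 0.12 1;15 25 0 0.12 1;15 25 0 0.12 1;15 25 0 0.12 1;15 25 0 0.12 1;15 25 0 0.12 1;15 25 0 0.12 1;15 25 0 0.12 1'
python3 -m inch '0 0 0 0.12 1;0 0 0 0.1 1;0 0 0 0 1'
python3 - <<'E'
from h import *
s=readout.observe(); print(s["tool_pos"],s["qpos"])
print(R.from_euler("xyz",s["tool_rot"]).as_matrix().round(3))
for n in("scene","side","wrist"):
    c=get(n); cv2.imwrite(f"pics/{n}1.png",c["color"][:,:,::-1])
E
```

```text
time: 1.63
tool_pos: [0.4234, -0.0305, 0.4048]
tool_rot: [1.413, 1.57, -0.52]
contact_force: [1.2, 0.3, -1.5]
opening: 0.092
time: 1.88
tool_pos: [0.423, -0.0313, 0.4046]
tool_rot: [-1.414, 1.571, -3.128]
contact_force: [0.2, -0.0, -0.7]
opening: 0.092
[ 0.42303139 -0.03130746  0.40462858] [-2.54950401e-01  1.56506994e-01  1.77712729e+00 -6.14658450e-05
  1.20816697e+00 -1.12015114e-01]
[[-0.     0.99  -0.142]
 [-0.    -0.142 -0.99 ]
 [-1.    -0.     0.   ]]
```

View pics/wrist1.png

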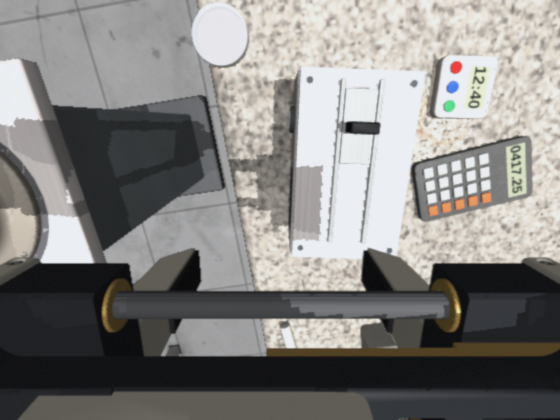

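View pics/scene1.png

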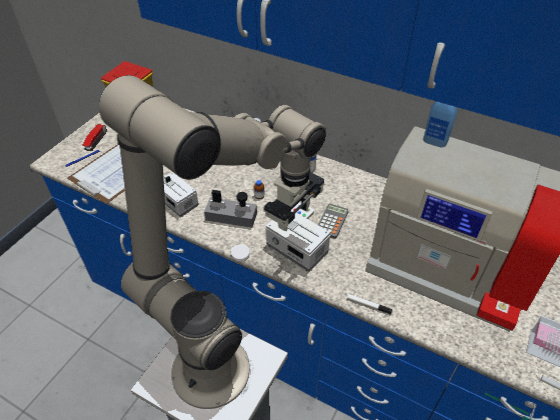

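View pics/side1.png

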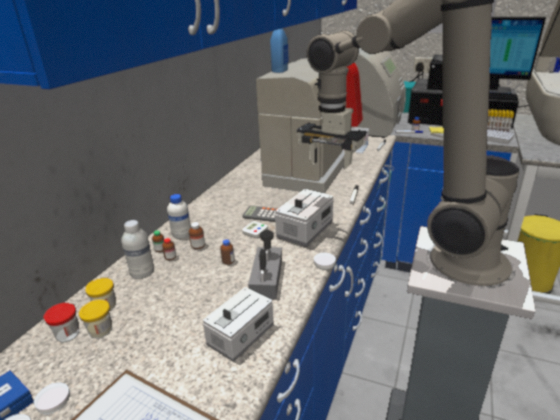

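Wrist view: the reader's top spans (292..425, 68..258), with the tab at (362,128). Zooming to measure.

```bash
python3 - <<'E'
from h import *
c=get("wrist"); crop(c,280,60,430,265,2.9,"w1c.png")
np.set_printoptions(precision=4,suppress=True)
S=[(310,79),(414,84),(300,247),(389,251)]
P=np.array([onz(c,p,.1)[:2] for p in S]);print(P,P.mean(0))
hsv=cv2.cvtColor(c["color"],cv2.COLOR_RGB2HSV)
m=((hsv[...,2]<60)).astype(np.uint8); m[:, :335]=0;m[:,395:]=0;m[:110]=0;m[145:]=0
n,l,st,ce=cv2.connectedComponentsWithStats(m);print(st,ce)
ys,xs=np.nonzero(m);print(xs.min(),xs.max(),ys.min(),ys.max())
E
```

```text
[[ 0.4651  0.0751]
 [ 0.5533  0.0576]
 [ 0.4357 -0.0782]
 [ 0.5241 -0.0962]] [ 0.4946 -0.0104]
[[     0      0    560    420 235038]
 [   346    122     31     12    133]
 [   361    122     18      4     29]] [[279.4462 209.5565]
 [354.7519 128.391 ]
 [370.6207 123.2414]]
346 378 122 133
```

View pics/w1c.png

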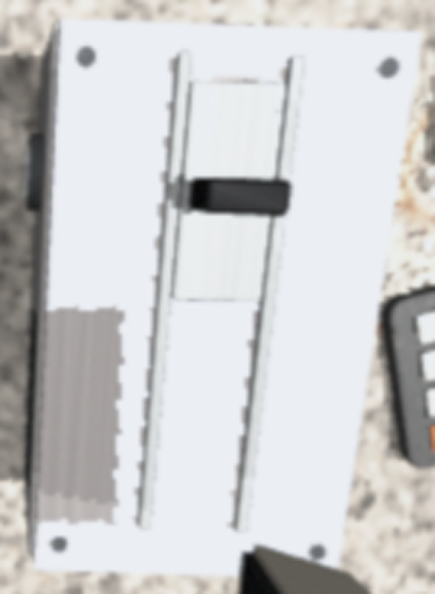

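```bash
python3 - <<'E'
from h import *
np.set_printoptions(precision=4,suppress=True)
c=get("wrist")
f=lambda u,v:(280+u/2.9,60+v/2.9)
P=np.array([onz(c,f(*p),.104)[:2] for p in [(192,82),(283,82),(172,298),(262,298)]]);print(P,P.mean(0))
P=np.array([onz(c,f(*p),.129)[:2] for p in [(208,182),(290,180),(206,208),(287,213)]]);print(P,P.mean(0))
y=-.193; M=np.array([[np.cos(y),np.sin(y)],[-np.sin(y),np.cos(y)]])
print(M@(P.mean(0)-[.4946,-.0104]))
E
```

```text
[[ 0.4943  0.0627]
 [ 0.5208  0.0586]
 [ 0.4824  0.0005]
 [ 0.5104 -0.0038]] [0.502  0.0295]
[[0.4911 0.0348]
 [0.5136 0.0319]
 [0.49   0.0279]
 [0.5122 0.0232]] [0.5017 0.0295]
[-0.0006  0.0405]
```

Slot lies at reader-local (0, +40 mm), reader yaw ≈ -0.193, tab at (0.502, 0.0295). I'll close the jaws, go to the +y side of the tab, descend, then push.

```bash
python3 -m inch '28 30 0 -0.05 0;28 30 0 0 0;29 30 0 0 0;0 0 -20 0 0;0 0 -30 0 0;0 0 -30 0 0;0 0 -20 0 0;0 0 0 0 0' 20
python3 - <<'E'
from h import *
s=readout.observe(); print(s["tool_pos"],s["contact_force"],s["opening"])
c=get("wrist"); cv2.imwrite(f"pics/wrist2.png",c["color"][:,:,::-1])
c=get("side"); crop(c,220,130,360,270,4,"side2.png")
E
```

```text
time: 2.8
tool_pos: [0.5066, 0.0578, 0.3008]
tool_rot: [-1.399, 1.563, 3.114]
contact_force: [-0.5, 0.5, -0.3]
opening: 0.0433
[0.50661693 0.05776101 0.30078594] [-0.53207823  0.46460604 -0.25797299] 0.04329838949066945
```

View pics/wrist2.png

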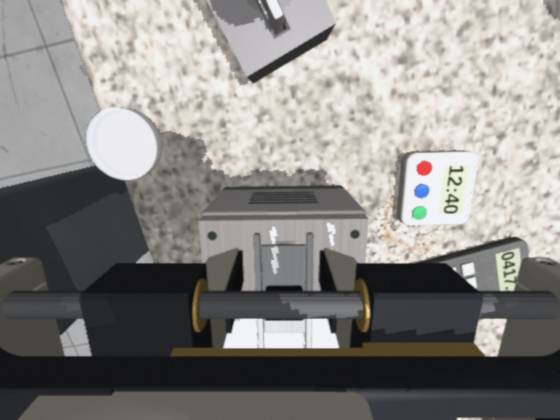

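View pics/side2.png

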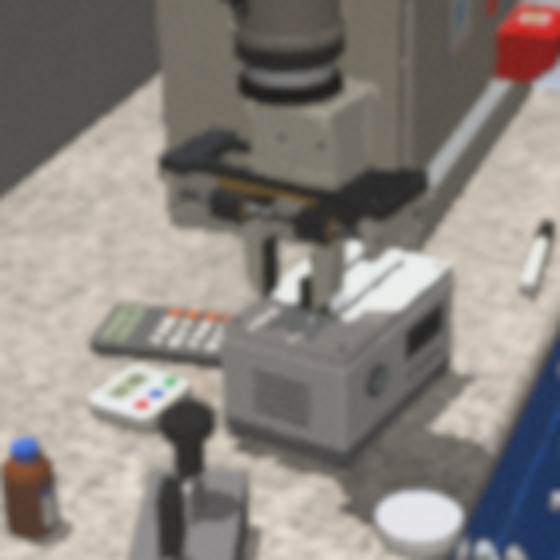

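```bash
python3 -m inch '0 0 0 0 0;0 0 0 0 0;0 0 0 0 0;0 0 0 0 0;0 0 -5 0 0;0 0 -4 0 0;0 0 0 0 0'
python3 -m inch '-1.3 -6.6 0 0 0;-1.3 -6.6 0 0 0;-1.3 -6.6 0 0 0;-1.3 -6.6 0 0 0;-1.3 -6.6 0 0 0'
python3 -m inch '-1.3 -6.6 0 0 0;-1.3 -6.6 0 0 0;-1.3 -6.6 0 0 0;-1.3 -6.6 0 0 0'
python3 - <<'E'
from h import *
c=get("side"); crop(c,220,130,360,270,4,"side3.png")
E
```

```text
time: 3.48
tool_pos: [0.5075, 0.058, 0.2948]
tool_rot: [-1.382, 1.569, 3.133]
contact_force: [-0.6, 0.5, 0.3]
opening: 0.0006
time: 3.9
tool_pos: [0.5012, 0.0242, 0.2957]
tool_rot: [2.476, 1.571, 0.706]
contact_force: [0.3, 0.9, -0.7]
opening: 0.0005
time: 4.23
tool_pos: [0.4961, -0.0021, 0.2959]
tool_rot: [1.615, 1.57, -0.154]
contact_force: [0.8, 1.6, -0.2]
opening: 0.0007
```

View pics/side3.png

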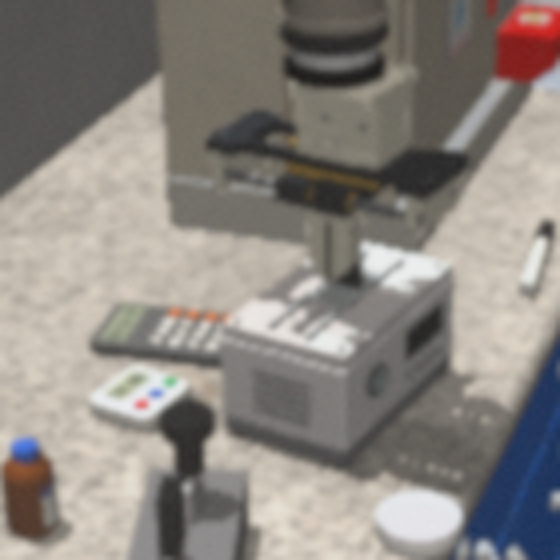

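```bash
python3 -m inch '-1.3 -6.6 0 0 0;-1.3 -6.6 0 0 0;-1.0 -5 0 0 0;0 0 0 0 0'
python3 -m inch '-0.6 -3 0 0 0;-0.6 -3 0 0 0;0 0 0 0 0'
```

```text
time: 4.62
tool_pos: [0.4927, -0.0192, 0.2959]
tool_rot: [2.894, 1.567, 1.124]
contact_force: [3.3, 9.2, -0.5]
opening: 0.0006
time: 4.87
tool_pos: [0.4921, -0.0214, 0.2961]
tool_rot: [3.01, 1.558, 1.239]
contact_force: [9.5, 34.4, 0.6]
opening: 0.0005
```

End stop reached (34 N). Backing off, rising, looking.

```bash
python3 -m inch '1.5 8 0 0 0;1.5 8 5 0 0;0 0 30 0 1;0 0 35 0 1;-10 -20 35 0 1;-10 -20 5 0 1;-10 -20 0 0 1;0 0 0 0 1'
python3 - <<'E'
from h import *
s=readout.observe(); print(s["tool_pos"],s["contact_force"],s["opening"])
c=get("wrist"); cv2.imwrite(f"pics/wrist4.png",c["color"][:,:,::-1]);crop(c,270,60,430,265,2.9,"w4c.png")
E
```

```text
time: 5.53
tool_pos: [0.463, -0.072, 0.407]
tool_rot: [0.505, 1.568, -1.266]
contact_force: [1.1, -0.2, -0.6]
opening: 0.0357
[ 0.46302588 -0.07202373  0.40697463] [ 1.05473325 -0.22594647 -0.55807748] 0.0357406257566423
```

View pics/wrist4.png

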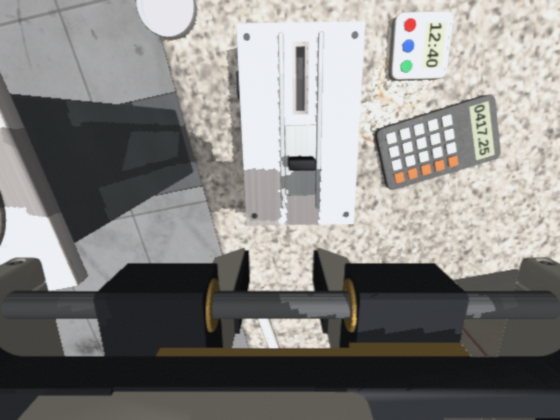

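View pics/w4c.png

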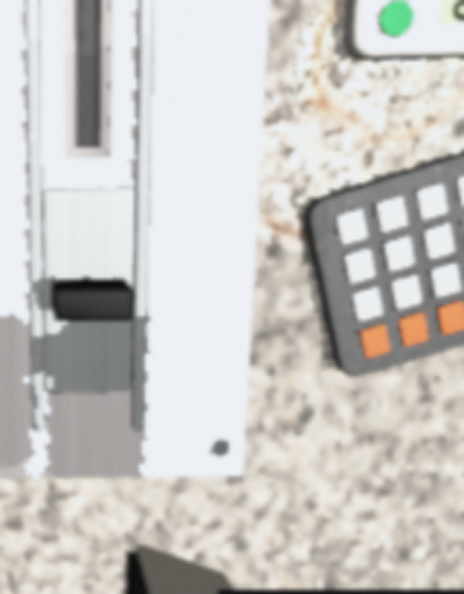

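The slot is exposed at (300,78), and the shutter is past it with its tab at (302,163). Measuring the slot and shutter travel.

```bash
python3 - <<'E'
from h import *
np.set_printoptions(precision=4,suppress=True)
s=readout.observe();M=R.from_euler("xyz",s["tool_rot"]).as_matrix();print("jaw",np.arctan2(M[1,1],M[0,1]))
c=get("wrist"); crop(c,235,10,375,235,2.6,"w5c.png")
P=np.array([onz(c,p,.1)[:2] for p in [(247,36.5),(355,35.5),(254,215),(346,215)]]);print(P,P.mean(0),np.arctan2(P[1]-P[0],1),np.arctan2(-(P[0]-P[2])[0],(P[0]-P[2])[1]),np.arctan2(-(P[1]-P[3])[0],(P[1]-P[3])[1]))
ctr=P.mean(0)
y=-.193; A=np.array([[np.cos(y),np.sin(y)],[-np.sin(y),np.cos(y)]])
g=cv2.cvtColor(c["color"],cv2.COLOR_RGB2GRAY)
m=(g<110).astype(np.uint8); m[:, :290]=0;m[:,312:]=0;m[:40]=0;m[118:]=0
pts=np.argwhere(m)[:,::-1].astype(np.float32); r=cv2.minAreaRect(pts);print(r)
for q in cv2.boxPoints(r): w=onz(c,q,.097)[:2]; print(w,A@(w-ctr))
t=onz(c,(302.5,160),.129)[:2];print("tab",t,A@(t-ctr))
E
```

```text
jaw -0.20082755613861292
[[ 0.4657  0.0766]
 [ 0.5539  0.0593]
 [ 0.4363 -0.0763]
 [ 0.5248 -0.0944]] [ 0.4952 -0.0087] [ 0.088  -0.0173] -0.18967853403388002 -0.18714749360145735
((299.5, 80.0), (62.0, 7.0), 90.0)
[0.5042 0.0598] [-0.0043  0.0689]
[0.51   0.0586] [0.0016 0.0689]
[0.501  0.0094] [0.0023 0.0189]
[0.4949 0.0106] [-0.004   0.0189]
tab [ 0.4913 -0.0292] [ 0.0001 -0.0208]
```

View pics/w5c.png

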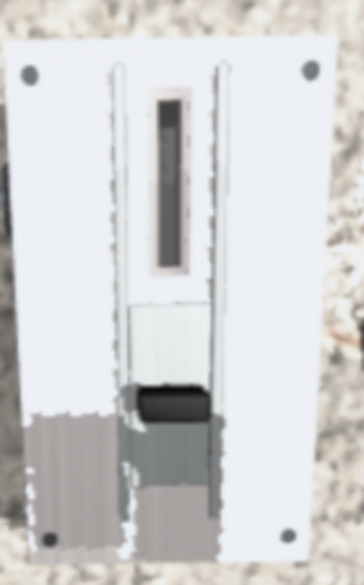

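```bash
python3 - <<'E'
from h import *
np.set_printoptions(precision=4,suppress=True)
c=get("wrist"); f=lambda u,v:(235+u/2.6,10+v/2.6)
ctr=np.array([.4950,-.0095]);y=-.191; A=np.array([[np.cos(y),np.sin(y)],[-np.sin(y),np.cos(y)]])
for n,L,z in(("slot",[(155,89),(191,88),(149,274),(188,275)],.1),("plate",[(130,303),(210,302),(136,487),(209,487)],.104),("tabtop",[(140,397),(211,393),(142,422),(210,422)],.129)):
    P=np.array([onz(c,f(*p),z)[:2] for p in L]);print(n,P.mean(0),[A@(p-ctr) for p in P],A@(P.mean(0)-ctr))
g=cv2.cvtColor(c["color"],cv2.COLOR_RGB2GRAY)
for u in (295,302,308): print(g[115:215,u])
E
```

```text
slot [0.5034 0.035 ] [array([-0.0055,  0.0737]), array([0.0061, 0.0739]), array([-0.0074,  0.017 ]), array([0.006 , 0.0166])] [-0.0002  0.0453]
plate [ 0.4907 -0.0339] [array([-0.014 ,  0.0076]), array([0.0133, 0.0077]), array([-0.0122, -0.0571]), array([ 0.0145, -0.0573])] [ 0.0004 -0.0248]
tabtop [ 0.4906 -0.034 ] [array([-0.0112, -0.0211]), array([ 0.0116, -0.02  ]), array([-0.0106, -0.0291]), array([ 0.0115, -0.0294])] [ 0.0003 -0.0249]
[215 219 227 237 239 240 240 240 240 240 239 239 233 220 230 234 234 233
 233 233 233 233 232 233 232 232 232 232 231 231 231 231 231 231 230 231
 230 230 230 230 230 230 228 211 120  33  16  22  40  53  61  61  58  55
  51  48  45  40  65 110 125 127 126 127 127 127 127 126 127 127 127 127
 127 126 126 126 127 126 126 127 126 127 133 147 163 167 168 169 168 168
 167 168 167 167 168 167 167 167 166 167]
[198 207 225 237 239 240 240 240 239 239 240 239 234 221 231 236 236 235
 235 235 235 235 235 235 234 234 233 234 234 234 233 233 233 232 232 232
 232 232 231 231 231 231 230 212 118  28  15  24  42  58  63  63  60  58
  57  53  47  42  70 113 125 125 125 124 125 126 125 125 125 125 124 124
 124 124 124 124 124 123 124 123 123 124 134 156 164 165 165 164 164 164
 164 164 165 164 164 164 164 164 164 165]
[228 230 234 238 240 239 240 239 240 240 239 239 235 226 234 237 237 237
 238 237 237 237 236 236 236 236 236 235 235 235 235 235 235 234 234 234
 234 234 234 234 234 234 232 215 120  28  17  26  45  61  66  65  65  62
  60  57  51  43  68 115 127 127 127 127 127 126 126 126 127 126 126 126
 126 126 125 125 125 125 126 125 125 125 135 157 164 165 164 164 165 164
 164 163 164 164 164 164 163 163 164 164]
```

Shutter and slot in the same view are 70 mm apart, so it is fully open (I'll cross-check with the side camera). Going to the rack now.

```bash
python3 -m inch '7 37 0 0.07 1;8 37 0 0.07 1;8 37 0 0.07 1;8 37 0 0.07 1;8 37 0 0.07 1;7 37 0 0.07 1;7 36 0 0.07 1;7 36 0 0 1' 
python3 -m inch '0 0 0 0 1;0 0 0 0 1;0 0 0 0 1'
python3 - <<'E'
from h import *
s=readout.observe();M=R.from_euler("xyz",s["tool_rot"]).as_matrix();print("jaw",np.arctan2(M[1,1],M[0,1]),s["tool_pos"],s["opening"])
c=get("wrist"); cv2.imwrite("pics/wrist6.png",c["color"][:,:,::-1])
c=get("side"); crop(c,180,170,360,370,3,"side6.png")
E
```

```text
time: 6.35
tool_pos: [0.5241, 0.2275, 0.4052]
tool_rot: [-1.471, 1.57, -2.744]
contact_force: [1.2, -1.1, 0.6]
opening: 0.0912
time: 6.6
tool_pos: [0.5241, 0.2251, 0.405]
tool_rot: [-1.317, 1.569, -2.594]
contact_force: [-0.1, 0.6, -0.3]
opening: 0.0921
jaw 0.2934751065881335 [0.52407718 0.22508186 0.40501339] 0.09213391015846586
```

View pics/wrist6.png

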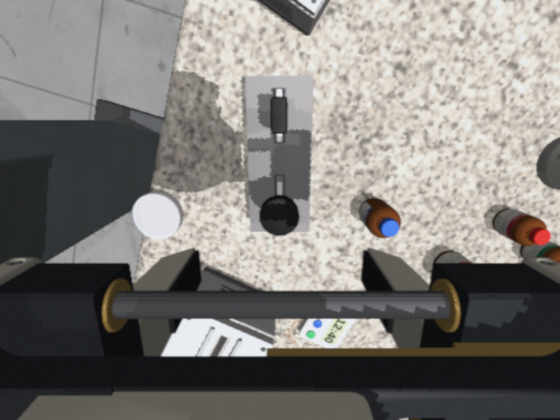

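View pics/side6.png

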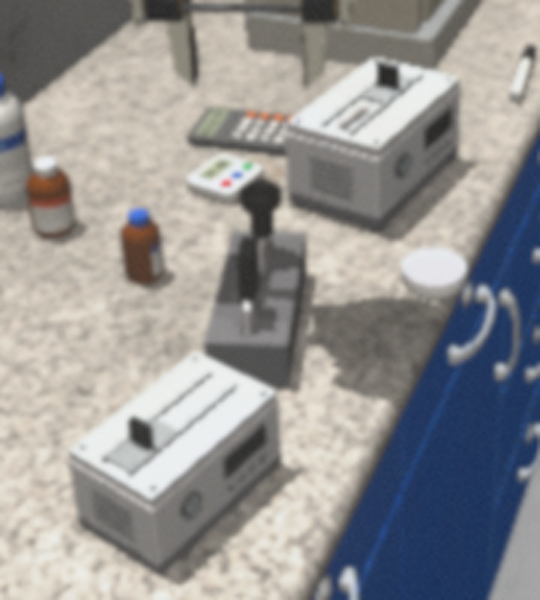

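Wrist view: the flat block grip is at (279,115), the knob at (279,214) and the rack spans (245-313, 76-232). The side view confirms the shutter is open. Measuring the grip.

```bash
python3 - <<'E'
from h import *
np.set_printoptions(precision=4,suppress=True)
c=get("wrist"); crop(c,235,65,325,245,3.3,"w6c.png")
P=np.array([onz(c,p,.045)[:2] for p in [(245,76.5),(313,77),(249.5,231),(310,233)]]);print(P,P.mean(0),[np.arctan2(-(P[i]-P[i+2])[0],(P[i]-P[i+2])[1]) for i in(0,1)])
g=cv2.cvtColor(c["color"],cv2.COLOR_RGB2GRAY)
for v in (100,110,120,128,137): print(v,g[v,262:298])
print(g[85:150,279])
s=c
cs=get("side"); f=lambda u,v:(180+u/3,170+v/3)
a=onz(cs,f(357,90),.129);b=onz(cs,f(390,64),.129);print("tab travel",a,b,np.linalg.norm(a-b))
E
```

```text
[[0.4543 0.3294]
 [0.5212 0.3489]
 [0.5022 0.1679]
 [0.5717 0.186 ]] [0.5123 0.258 ] [np.float64(0.28807901584474843), np.float64(0.3002810605866561)]
100 [110 110 109 110 109 109 108  98  67  46  51  56  57  59  60  61  62  63
  64  66  68  68  65  56  85 140 165 170 170 171 171 175 181 184 184 185]
110 [ 99 103 105 106 106 107 104  86  56  43  52  56  58  60  62  63  65  66
  67  68  68  69  66  54  72 126 158 168 169 170 170 171 173 173 173 171]
120 [ 94  93  94  93  93  93  92  83  57  40  47  52  55  57  58  59  60  62
  64  65  66  66  64  52  71 126 157 167 168 169 170 169 169 169 168 169]
128 [163 164 164 165 164 164 163 151 106  58  48  55  57  58  60  61  62  64
  65  65  67  68  65  56  79 128 153 162 166 167 166 160 158 164 167 167]
137 [173 168 165 165 166 173 174 161 131 110 103  89  78  95 146 179 191 196
 194 174 131  87  76  91 102 105 106 105 106 105 106 105 105 105 105 106]
[178 150 155 223 235 236 235 236 235 221 135  60  58  63  63  63  64  64
  65  64  65  65  66  66  65  66  66  66  66  62  61  61  61  61  62  62
  63  62  62  62  63  63  63  64  62  59  81 158 225 235 233 222 196 186
 180 149 100  89 101 102  94  89  89  89  89]
tab travel [0.4985 0.0305 0.129 ] [ 0.4863 -0.0368  0.129 ] 0.06836434787259481
```

View pics/w6c.png

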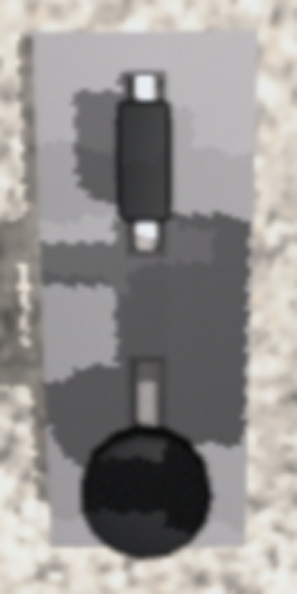

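```bash
python3 - <<'E'
from h import *
np.set_printoptions(precision=4,suppress=True)
s=readout.observe();c=get("wrist")
print(onz(c,(278.5,113.2),.116), onz(c,(279,113),.045))
print([onz(c,p,.116)[:2] for p in [(270.5,95.5),(270.5,131),(287,95.5)]])
M=R.from_euler("xyz",s["tool_rot"]).as_matrix();print(s["tool_pos"]+.159*M[:,0],M)
E
```

```text
[0.4987 0.3034 0.116 ] [0.4983 0.3051 0.045 ]
[array([0.4885, 0.3149]), array([0.4963, 0.2877]), array([0.5015, 0.3188])]
[0.5244 0.2234 0.2469] [[ 0.      0.9581  0.2864]
 [-0.0002  0.2864 -0.9581]
 [-1.     -0.      0.0002]]
```

```bash
python3 -m inch '-9 26 0 0 1;-8 26 0 0 1;-8 25 0 0 1;0 0 -30 0 1;0 0 -30 0 1;0 0 0 0 1;0 0 0 0 1' 
python3 - <<'E'
from h import *
s=readout.observe();print(s["tool_pos"],s["opening"])
c=get("wrist"); cv2.imwrite("pics/wrist7.png",c["color"][:,:,::-1])
c=get("side"); crop(c,180,150,360,350,3,"side7.png")
E
```

```text
time: 7.43
tool_pos: [0.4993, 0.3008, 0.3451]
tool_rot: [-1.429, 1.568, -2.709]
contact_force: [1.1, 0.5, 0.2]
opening: 0.0918
[0.49934057 0.30079634 0.34506959] 0.0918388408826033
```

View pics/wrist7.png

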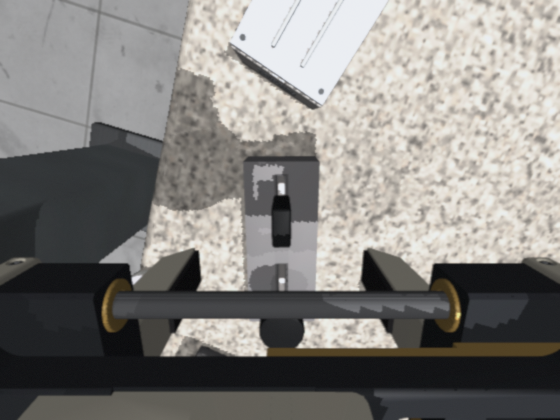

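View pics/side7.png

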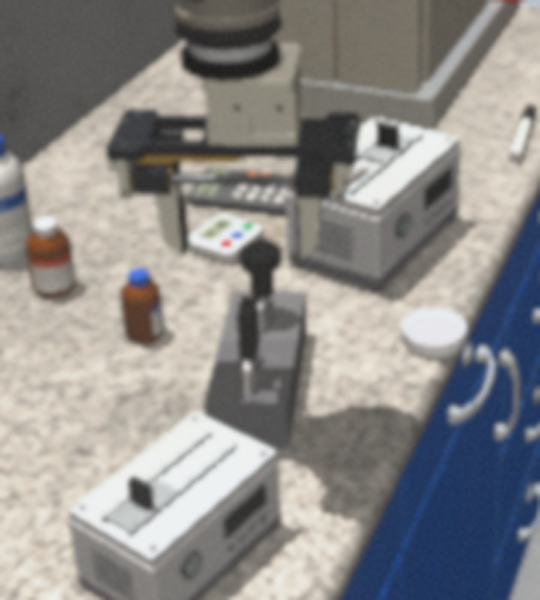

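```bash
python3 - <<'E'
from h import *
np.set_printoptions(precision=4,suppress=True)
s=readout.observe();c=get("wrist"); crop(c,240,150,330,270,4,"w7c.png")
M=R.from_euler("xyz",s["tool_rot"]).as_matrix();print(s["tool_pos"])
for p,z in [((281.5,210),.116),((281.5,245),.116),((271,245),.116),((291,245),.116)]:
    w=onz(c,p,z); print(w, M.T@(w-s["tool_pos"]))
E
```

```text
[0.5001 0.3011 0.3476]
[0.4966 0.3172 0.116 ] [ 0.2316  0.0007 -0.0164]
[0.5045 0.2911 0.116 ] [0.2316 0.0007 0.0108]
[0.4969 0.2889 0.116 ] [ 0.2316 -0.0071  0.0108]
[0.5113 0.2932 0.116 ] [0.2316 0.0078 0.0108]
```

View pics/w7c.png

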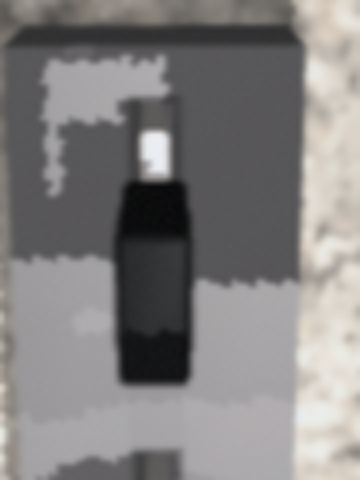

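```bash
python3 -m inch '-1 3 -25 0 1;0 0 -25 0 1;0 0 -20 0 1;0 0 -10 0 1;0 0 -5 0 1;0 0 0 0 1;0 0 0 0 1'
python3 -m inch '0 0 0 0 0;0 0 0 0 0;0 0 0 0 0;0 0 0 0 0;0 0 0 0 0;0 0 0 0 0;0 0 0 0 0;0 0 0 0 0' 25
python3 -m inch '0 0 0 0 0;0 0 0 0 0;0 0 0 0 0;0 0 0 0 0' 25
```

```text
time: 8.17
tool_pos: [0.4989, 0.3045, 0.2621]
tool_rot: [1.69, 1.568, 0.411]
contact_force: [-0.7, 0.1, 0.8]
opening: 0.0918
time: 8.83
tool_pos: [0.4984, 0.3044, 0.2607]
tool_rot: [1.19, 1.571, -0.089]
contact_force: [-0.2, 0.2, -0.1]
opening: 0.0425
time: 9.17
tool_pos: [0.4984, 0.3044, 0.2607]
tool_rot: [0.36, 1.571, -0.919]
contact_force: [0.5, -1.0, 0.7]
opening: 0.0165
```

```bash
python3 -m inch '0 0 0 0 0;0 0 0 0 0;0 0 0 0 0;0 0 0 0 0' 30
python3 - <<'E'
from h import *
c=get("side"); crop(c,200,180,330,330,4,"side8.png")
c=get("scene"); crop(c,160,130,320,270,4,"scene8.png")
E
```

```text
time: 9.5
tool_pos: [0.4984, 0.3044, 0.2607]
tool_rot: [1.198, 1.571, -0.08]
contact_force: [0.7, 0.4, -0.6]
opening: 0.0139
```

View pics/side8.png

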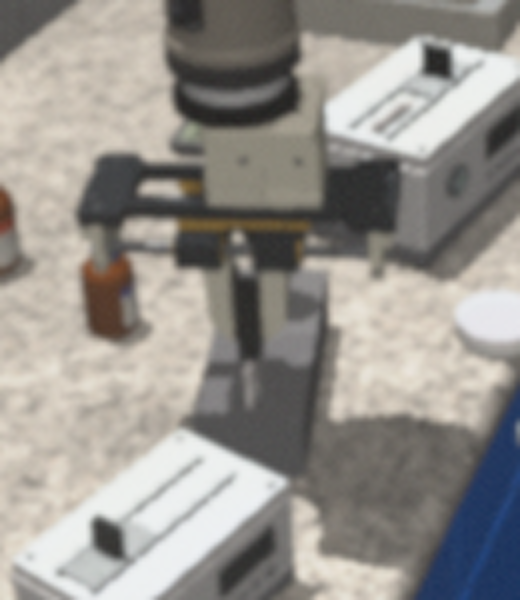

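View pics/scene8.png

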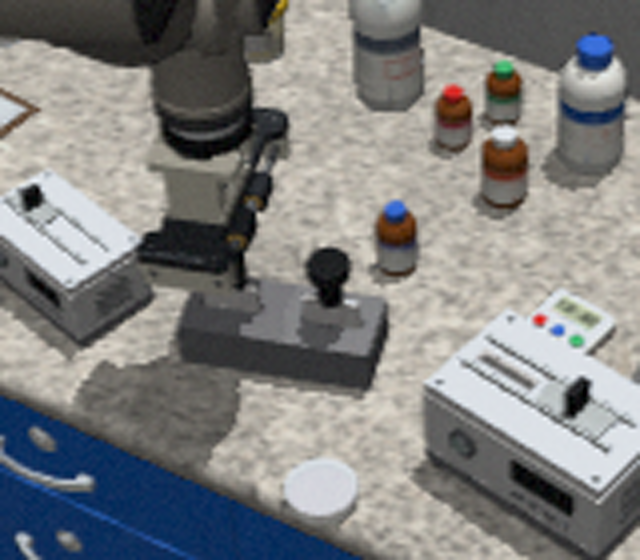

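Gripped (opening 13.9 mm). Raising the force and lifting straight up, slowly at first.

```bash
python3 -m inch '0 0 5 0 0;0 0 10 0 0;0 0 15 0 0;0 0 20 0 0;0 0 25 0 0;0 0 30 0 0;0 0 30 0 0;0 0 25 0 0' 40
python3 - <<'E'
from h import *
s=readout.observe();print(s["tool_pos"],s["opening"])
c=get("side"); crop(c,200,130,330,330,3,"side9.png")
c=get("wrist"); cv2.imwrite("pics/wrist9.png",c["color"][:,:,::-1])
E
```

```text
time: 10.27
tool_pos: [0.4981, 0.3043, 0.4241]
tool_rot: [1.703, 1.568, 0.424]
contact_force: [0.8, 0.1, -1.0]
opening: 0.0139
[0.49806842 0.30434099 0.4241134 ] 0.013907587211643842
```

View pics/side9.png

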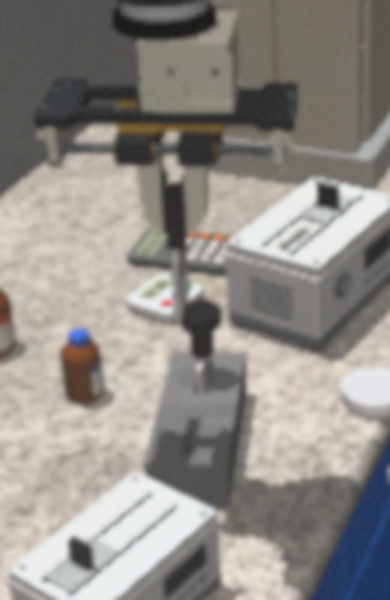

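View pics/wrist9.png

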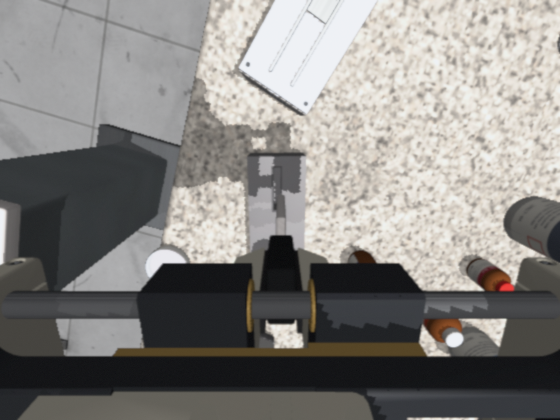

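```bash
python3 -m inch '0 -30 0 -0.06 0;1 -35 0 -0.06 0;1 -35 0 -0.06 0;1 -35 0 -0.06 0;1 -35 0 -0.06 0;1 -35 0 -0.06 0;0 -35 0 -0.06 0;0 -29 0 -0.065 0'
python3 -m inch '0 0 0 0 0;0 0 0 0 0;0 0 0 0 0'
python3 - <<'E'
from h import *
s=readout.observe();M=R.from_euler("xyz",s["tool_rot"]).as_matrix();print("jaw",np.arctan2(M[1,1],M[0,1]),s["tool_pos"],s["opening"])
c=get("side"); crop(c,230,100,360,260,3.5,"side10.png")
c=get("wrist"); cv2.imwrite("pics/wrist10.png",c["color"][:,:,::-1])
c=get("scene"); crop(c,200,130,350,280,4,"scene10.png")
E
```

```text
time: 11.03
tool_pos: [0.5028, 0.0333, 0.4205]
tool_rot: [-0.878, 1.57, -2.645]
contact_force: [0.5, -0.4, 0.6]
opening: 0.0138
time: 11.28
tool_pos: [0.5032, 0.0357, 0.4206]
tool_rot: [-2.23, 1.57, 2.29]
contact_force: [-0.2, -0.2, -0.4]
opening: 0.0141
jaw -0.19272421404937273 [0.50320104 0.03569066 0.4205649 ] 0.014068292427711675
```

View pics/side10.png

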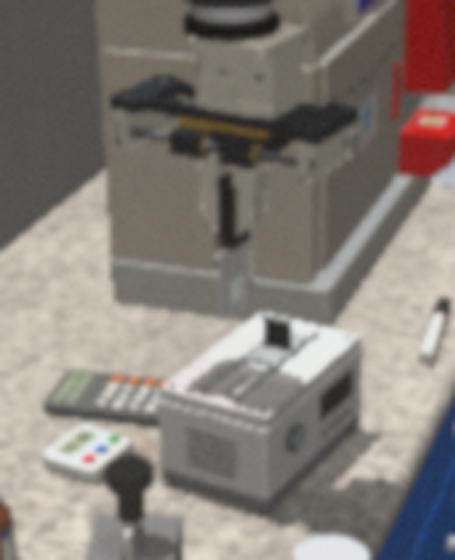

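View pics/wrist10.png

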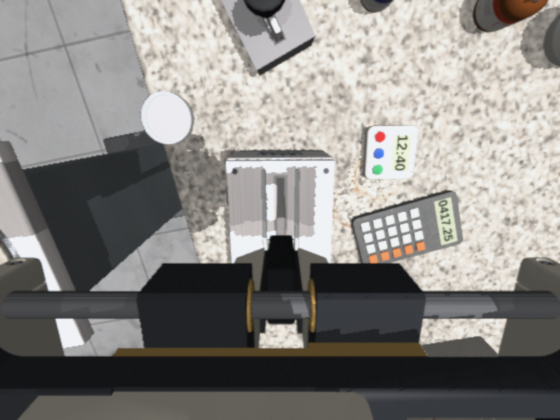

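View pics/scene10.png

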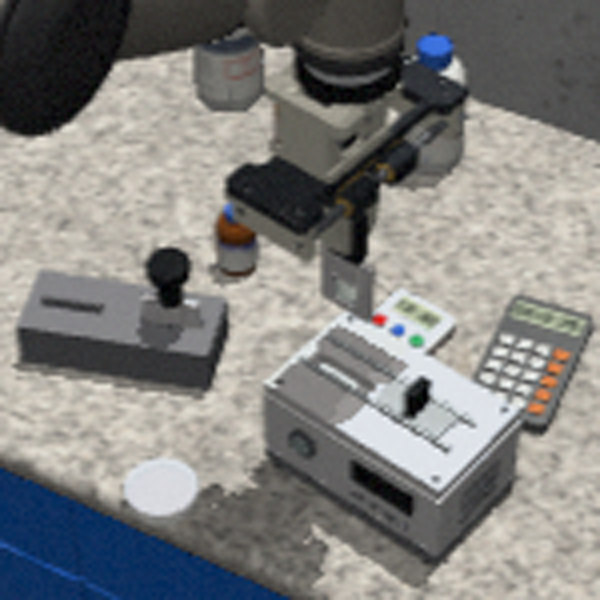

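The paddle is held upright above the reader. Zooming the wrist view to relate the blade edge to the slot end.

```bash
python3 - <<'E'
from h import *
c=get("wrist"); crop(c,220,145,345,290,4,"w10c.png")
np.set_printoptions(precision=4,suppress=True)
f=lambda u,v:(220+u/4,145+v/4)
for p in [(234,171),(327,170)]: print("screw",onz(c,p,.1)[:2])
print("predicted slot corners",[proj(c,np.r_[np.array([.5034,.035])+np.array([[.9818,.1898],[-.1898,.9818]])@q,.1]) for q in ([-.007,.029],[.007,.029],[-.007,-.029])])
print("expected screws", [proj(c,[*q,.1]) for q in ([.4657,.0766],[.5539,.0593])])
E
```

```text
screw [0.4642 0.0754]
screw [0.5544 0.0589]
predicted slot corners [array([273.7369, 174.2523]), array([287.884 , 174.2435]), array([274.1464, 229.4334])]
expected screws [array([235.2236, 169.5458]), array([326.4512, 169.7356])]
```

View pics/w10c.png

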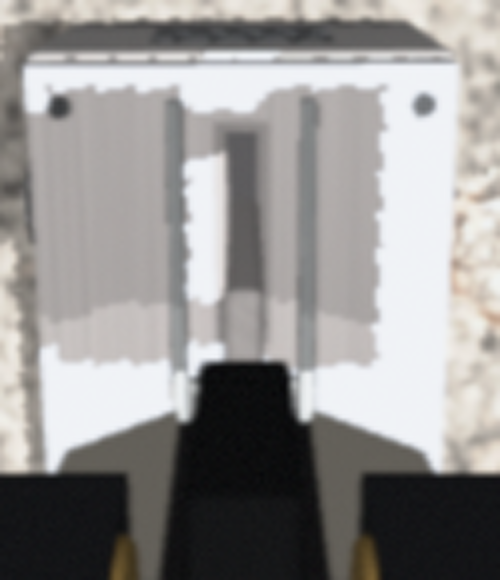

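```bash
python3 - <<'E'
from h import *
np.set_printoptions(precision=4,suppress=True)
c=get("wrist");s=readout.observe();t=s["tool_pos"]
A=np.array([[.9818,.1898],[-.1898,.9818]])
for z in (t[2]-.2507, t[2]-.2507+.06):
  for q in ([-.003,.025],[.003,.025]): print(z,proj(c,np.r_[t[:2]+A@q,z]))
for q in ([-.007,.015],[.007,.015]):print("grip top",proj(c,np.r_[t[:2]+A@q,t[2]-.2507+.106]),"grip bot",proj(c,np.r_[t[:2]+A@q,t[2]-.2507+.06]))
g=cv2.cvtColor(c["color"],cv2.COLOR_RGB2GRAY)
for v in (190,205,214,217,220,224,230): print(v,g[v,268:296])
print(g[205:240,281])
E
```

```text
0.16996750115820541 [276.4055 192.8075]
0.16996750115820541 [284.1639 192.8032]
0.2299675011582054 [274.9709 216.0111]
0.2299675011582054 [285.2143 216.0061]
grip top [264.3622 267.6301] grip bot [268.3547 232.0452]
grip top [295.3757 267.6184] grip bot [291.8739 232.0344]
190 [234 241 242 242 241 234 227 217 168 117  95  93  94  92  93 100 120 136
 146 158 168 174 172 173 173 167 149 136]
205 [241 242 242 242 241 236 228 217 174 122  96  95  94  94  93  91  95 117
 138 155 167 172 171 171 172 166 147 134]
214 [240 242 242 242 241 236 228 213 155 106  94  95  96  96  96  93  94 107
 133 153 166 170 169 171 171 161 135 127]
217 [241 242 242 242 241 237 226 197 146 118 121 126 127 128 126 122 111 109
 132 153 166 170 169 170 170 161 136 127]
220 [202 209 227 234 232 212 172 138 139 152 162 163 166 166 167 165 151 137
 152 175 187 182 177 180 187 181 150 133]
224 [195 198 197 196 194 180 153 133 139 152 162 167 167 167 166 161 145 130
 149 173 190 195 196 197 197 186 156 145]
230 [224 216 201 199 207 204 189 166 152 156 166 169 168 166 164 159 145 140
 159 179 191 194 195 196 195 185 156 148]
[ 94  94  95  94  94  95  95  95  95  96  97 103 128 155 163 166 164 165
 167 167 166 164 164 164 164 166 167 168 165 147  81  22  14  12  11]
```

Predicted and observed features agree (slot centre u≈280.8, blade u≈276.4–284.2; y within about 1 mm). Descending to just above the plate, then slowly in.

```bash
python3 -m inch '0 0 -20 0 0;0 0 -25 0 0;0 0 -14 0 0;0 0 0 0 0;0 0 0 0 0'
python3 - <<'E'
from h import *
s=readout.observe();M=R.from_euler("xyz",s["tool_rot"]).as_matrix();print("jaw",np.arctan2(M[1,1],M[0,1]),s["tool_pos"],M[:,0])
c=get("side"); crop(c,260,160,350,260,6,"side11.png")
c=get("scene"); crop(c,240,160,350,270,5,"scene11.png")
c=get("wrist"); crop(c,220,145,345,290,4,"w11c.png")
E
```

```text
time: 11.95
tool_pos: [0.5034, 0.0359, 0.3615]
tool_rot: [-1.459, 1.57, 3.061]
contact_force: [-0.0, -0.1, -0.6]
opening: 0.0136
jaw -0.19203239961154236 [0.50340464 0.03590945 0.36154755] [-1.23570211e-03  9.94051057e-05 -9.99999232e-01]
```

View pics/side11.png

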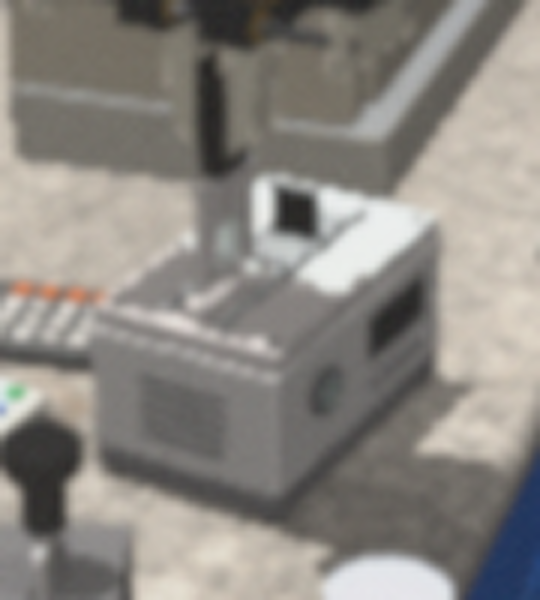

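View pics/scene11.png

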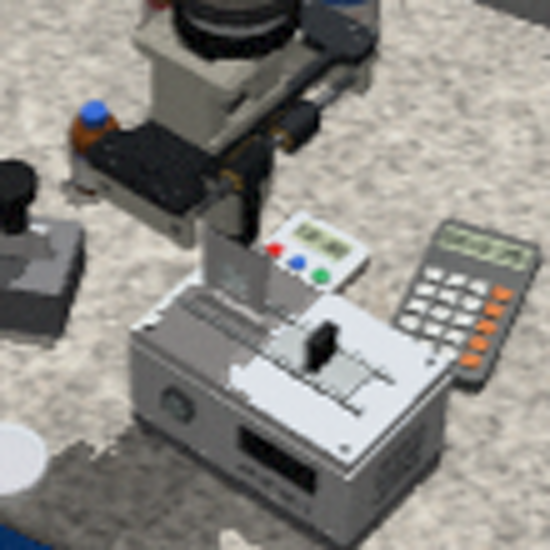

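View pics/w11c.png

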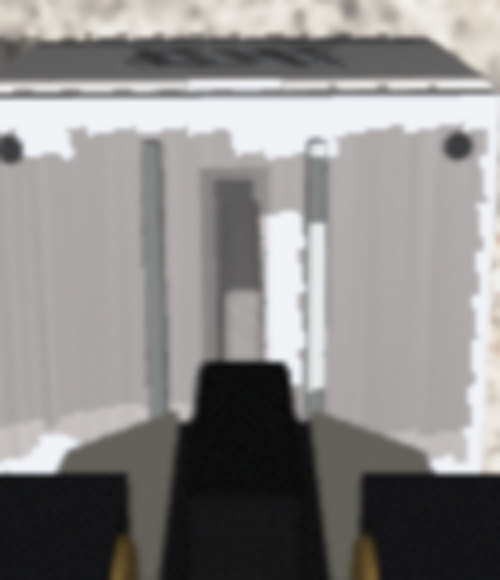

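```bash
python3 - <<'E'
from h import *
np.set_printoptions(precision=4,suppress=True)
c=get("wrist");s=readout.observe();t=s["tool_pos"]
A=np.array([[.9818,.1898],[-.1898,.9818]])
f=lambda u,v:(220+u/4,145+v/4)
for nm,p in (("bevTL",(202,170)),("bevTR",(270,170)),("screwL",(10,148)),("screwR",(458,146)),("L mid",(199,240))):
    w=onz(c,f(*p),.1)[:2]; print(nm,w,"rel tcp local",A.T@(w-t[:2]))
zb=t[2]-.2507
for q in ([-.003,.025],[.003,.025]): print("blade bottom",(proj(c,np.r_[t[:2]+A@q,zb])-[220,145])*4,"top",(proj(c,np.r_[t[:2]+A@q,zb+.06])-[220,145])*4)
g=cv2.cvtColor(c["color"],cv2.COLOR_RGB2GRAY)
for v in range(184,222,4): print(v,g[v,264:294])
print("shoulder col",g[205:240,280])
E
```

```text
bevTL [0.5017 0.063 ] rel tcp local [-0.0071  0.0265]
bevTR [0.5152 0.0603] rel tcp local [0.0066 0.0265]
screwL [0.4647 0.0749] rel tcp local [-0.0458  0.0312]
screwR [0.5533 0.0579] rel tcp local [0.0445 0.0313]
L mid [0.4981 0.0487] rel tcp local [-0.0079  0.0119]
blade bottom [221.6241 191.1449] top [215.6584 283.9024]
blade bottom [252.6555 191.0593] top [256.6288 283.7854]
184 [174 172 171 172 171 173 176 176 174 172 172 173 173 174 174 173 171 171
 173 188 222 233 230 214 201 199 199 194 184 178]
188 [175 172 172 171 168 157 143 136 135 135 133 131 131 132 133 134 134 134
 136 139 143 145 148 162 172 176 175 174 175 176]
192 [174 173 172 170 169 160 143 135 130 115 101  93  93  93  93  92  93  93
  99 119 136 143 149 162 173 176 174 173 174 175]
196 [174 171 171 170 169 160 144 134 130 116 100  94  90  91  93  93  93  93
  91  92 110 133 147 162 173 177 175 175 176 176]
200 [174 172 171 171 169 160 144 135 128 115 100  93  89  92  92  93  93  94
  92  94 123 176 209 233 241 243 243 243 243 243]
204 [173 171 171 171 171 165 146 135 130 119 103  94  89  90  94  93  95  94
  93  89 100 142 197 233 241 242 243 243 242 243]
208 [173 172 171 171 171 164 147 134 130 119 103  94  90  91  93  95  95  95
  94  92 107 154 200 233 242 243 243 243 243 237]
212 [173 172 171 171 170 165 146 135 131 118 103  94  91  92  94  96  96  95
  96  94 100 139 195 232 241 243 243 243 243 242]
216 [173 172 171 170 170 164 149 136 130 119 103  93  92  95  99 104 103 104
 103 100  98 127 190 232 242 243 243 243 243 242]
220 [171 171 170 170 169 165 150 136 133 127 107 103 131 152 161 165 166 167
 168 166 152 147 193 232 241 243 243 243 242 238]
shoulder col [ 94  94  95  95  95  96  97  96  96  96  97 103 127 153 163 166 166 167
 169 168 166 165 165 165 167 169 168 169 166 147  81  22  14  10  13]
```

Slot is about (-1, -1.6) mm from the blade in local axes. Correcting and inserting slowly.

```bash
python3 -m inch '-1.3 -1.3 0 0 0;0 0 0 0 0;0 0 -4 0 0;0 0 -4 0 0;0 0 -4 0 0;0 0 0 0 0'
python3 -m inch '0 0 -4 0 0;0 0 -4 0 0;0 0 0 0 0'
```

```text
time: 12.65
tool_pos: [0.5019, 0.0342, 0.3487]
tool_rot: [-1.759, 1.569, 2.761]
contact_force: [-0.2, 0.5, -1.5]
opening: 0.0137
time: 12.9
tool_pos: [0.502, 0.0342, 0.3409]
tool_rot: [-1.74, 1.57, 2.779]
contact_force: [0.2, 1.0, -1.5]
opening: 0.0141
```

Blade is inside the slot (bottom at about 0.090) with no force. Continuing.

```bash
python3 -m inch '0 0 -6 0 0;0 0 -7 0 0;0 0 -7 0 0;0 0 0 0 0'
python3 -m inch '0 0 -7 0 0;0 0 -7 0 0;0 0 -7 0 0;0 0 -5 0 0;0 0 0 0 0;0 0 0 0 0'
python3 - <<'E'
from h import *
s=readout.observe();M=R.from_euler("xyz",s["tool_rot"]).as_matrix();print("jaw",np.arctan2(M[1,1],M[0,1]),s["tool_pos"],M[:,0])
c=get("side"); crop(c,260,160,350,260,6,"side12.png")
c=get("scene"); crop(c,240,160,350,270,5,"scene12.png")
c=get("wrist"); crop(c,220,145,345,290,4,"w12c.png")
E
```

```text
time: 13.23
tool_pos: [0.5018, 0.0342, 0.3201]
tool_rot: [-1.622, 1.569, 2.897]
contact_force: [1.0, 1.6, -2.7]
opening: 0.0139
time: 13.73
tool_pos: [0.5018, 0.0343, 0.2951]
tool_rot: [-1.615, 1.569, 2.904]
contact_force: [-0.6, 3.5, -2.2]
opening: 0.0143
jaw -0.19303758871830046 [0.50184368 0.03426203 0.29506165] [-1.60140642e-03  3.87478690e-04 -9.99998643e-01]
```

View pics/side12.png

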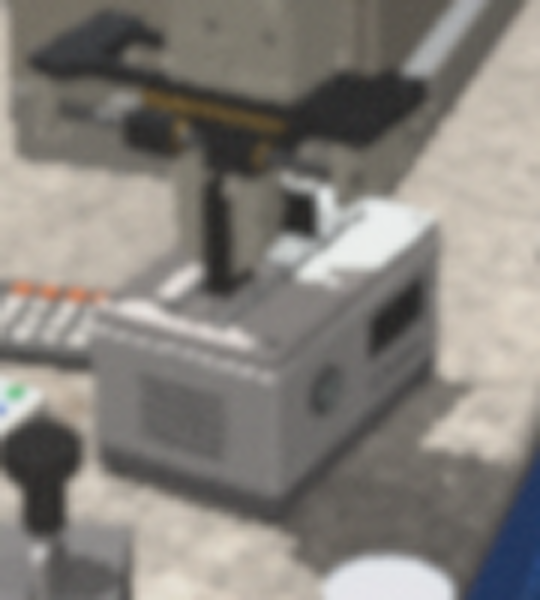

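View pics/scene12.png

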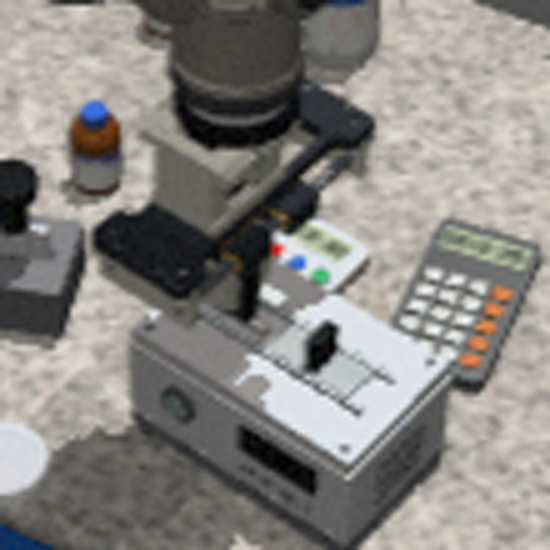

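View pics/w12c.png

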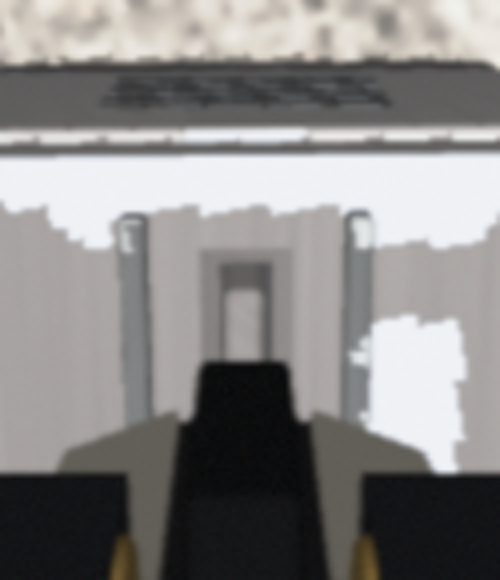

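In slot, no slip (shoulder still at v=288 in the crop). The blade presses lightly on the -y end, so I ease +y and drop the last 4 mm.

```bash
python3 -m inch '0.2 0.9 0 0 0;0 0 -2 0 0;0 0 -2.5 0 0;0 0 0 0 0;0 0 0 0 0;0 0 0 0 0;0 0 0 0 0'
python3 - <<'E'
from h import *
np.set_printoptions(precision=4,suppress=True)
s=readout.observe();M=R.from_euler("xyz",s["tool_rot"]).as_matrix();print("jaw",np.arctan2(M[1,1],M[0,1]),s["tool_pos"],M[:,0],s["contact_force"],s["opening"])
c=get("wrist"); crop(c,220,145,345,290,4,"w13c.png")
t=s["tool_pos"];A=np.array([[.9818,.1898],[-.1898,.9818]])
# slot +y bevel end & side, shoulder
f=lambda u,v:(220+u/4,145+v/4)
g=cv2.cvtColor(c["color"],cv2.COLOR_RGB2GRAY)
print(g[200:240,281]); print(g[222,264:298])
for k in range(4): print(readout.observe()["contact_force"])
E
```

```text
time: 14.47
tool_pos: [0.5023, 0.0349, 0.2913]
tool_rot: [1.06, 1.571, -0.704]
contact_force: [-0.1, -0.0, -0.7]
opening: 0.0135
jaw -0.19305285259773025 [0.5023 0.0349 0.2913] [ 0.0002 -0.0002 -1.    ] [-0.081  -0.0099 -0.6834] 0.013514280451353236
[177 168 168 167 167 168 167 166 166 162 148 139 135 123 102  96 102 126
 153 162 165 164 162 164 166 165 163 163 162 163 164 166 166 163 145  80
  21  12  13  13]
[167 166 167 165 157 141 134 132 132 124 103 101 130 152 164 167 165 162
 162 159 144 120 106 118 134 140 143 143 150 162 169 172 172 169]
[-0.333  -0.3264 -0.4502]
[-0.333  -0.3264 -0.4502]
[-0.333  -0.3264 -0.4502]
[-0.333  -0.3264 -0.4502]
```

View pics/w13c.png

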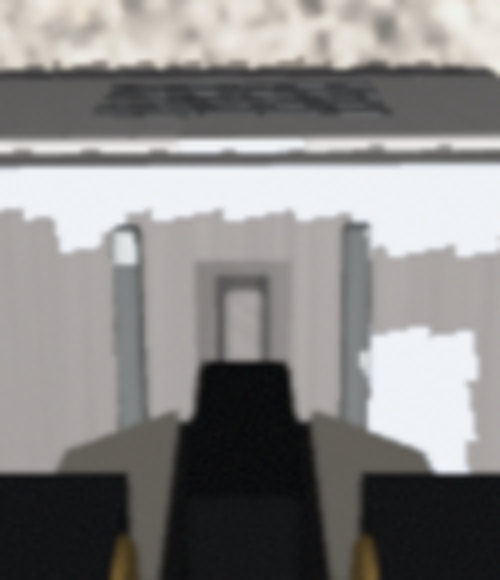

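Blade is centred in the slot, external forces are near zero, the jaw is aligned (-0.193 rad) and the pane is about 0.6 mm above beam height. Handing in.

```bash
python3 -c "
from cell import workorder,readout
print(workorder.hand_in()); s=readout.observe(); print(s['time'],s['tool_pos'],s['opening'],s['contact_force'])"
```

```text
the job is handed in; nothing more can be done
None
the job is handed in; nothing more can be done
```

I pushed the larger photometer's shutter open with closed fingers until it hit its end stop. I then took the block-gripped paddle from the rack's +y slot, lowered its blade through the slot and handed the job in still gripping it, at about 14.5 s. No verdict came back.

**Last checks before hand-in:**
- **Depth:** the pane is about 0.6 mm above beam height by my estimate. That figure comes from the TCP height and the grasp height in the rack. The shoulder stayed at the same pixel, so the paddle had not slipped in the grip.
- **Fit:** the last wrist picture shows the blade centred in the slot. Jaw yaw was -0.193 rad against about -0.19 for the reader, and the tool pointed straight down.
- **Grip and force:** the opening was 13.5 mm on the 14 mm grip, with 40 N commanded. External force was below 1 N. A brief 3.5 N touch on the slot's -y end went away after I eased the paddle about 1 mm in +y.
- **Shutter:** the travel estimates disagree: 70 mm from slot to shutter in one view, 68 mm from the side camera, and 64–66 mm comparing two wrist views. The 34 N end-stop contact and the fully exposed slot point to fully open.
- **Bystanders:** the knobbed paddle was still in the rack in the last pictures. I saw nothing else disturbed, but I did not measure the dish, bottle or pen positions again at the end.

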